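# Serve the nozzle canister to the ultrasonic cleaner and hold its lid half open

## Task

Get the ultrasonic cleaner ready for a colleague to load: lift the nozzle canister by its red handle off the steel drip stand and set it down gently, upright and wholly on the round blue mat, without dropping it, and let go of it. Then raise the cleaner's lid by its black bar and hold it half open at 45 degrees (within about 5 degrees; parallel to the yellow pointer on the cleaner's side); the lid would fall shut, so finish while the gripper is still holding it there, with nothing else propping it. Leave everything else on the bench where it is.

Things in the scene. Friction and masses are not known exactly. Their poses are not given: they have to be found in the camera images.
- canister_mid (a point): Centre (half-way up, on the axis) of the loose aluminium canister: an open round pot 84 mm in diameter and 85 mm high with brass nozzles in it, about 0.25 to 0.45 kg. Its rigid red arched handle rises from the rim: the level top part is a round bar 10 mm thick whose centre line lies 92.5 mm above this point (135 mm above the canister's underside), 60 mm long, centred over the axis and running along this point's y axis; z is up. It starts upright on the drip stand.
- canister: The same canister; origin at the centre of its underside, z up, handle bar along y.
- stand: Fixed steel drip stand: flat round plate 120 mm in diameter on three legs, its top 50 mm above the bench; origin on the bench under its centre.
- mat: Fixed round blue mat, 150 mm in diameter, 4 mm thick; origin on the bench under its centre.
- cleaner: Fixed ultrasonic cleaner: steel tank 180 mm deep (x), 220 mm wide (y), 120 mm high, orange control panel at the front. Origin on the bench under the middle of the front face; its x points from the front to the back, z up. A yellow pointer rod on its +y side, 90 mm long, starts at the hinge line and shows the 45 degree position of the lid.
- lid (a joint): Lid angle in rad: 0 shut (level), growing as it opens upward; 0.785 is 45 degrees, stop at 1.75. It is a plain hinge along the tank's back upper edge: below upright the lid falls shut when let go. Lid 180 x 220 x 8 mm, 0.3 to 0.6 kg.
- lid_hinge (a point): Middle of the lid's hinge line, which is level and runs along the cleaner's y at its back upper edge, 120.5 mm above the bench and 180 mm behind the cleaner's origin.
- lid_bar (a point): Centre of the black handle bar of the lid: a round bar 12 mm thick, 120 mm long between its two arms, along the cleaner's y, parallel to the hinge. With the lid shut it lies 212 mm in front of the hinge line and 36 mm above it (32 mm in front of the tank's front face, 156.5 mm above the bench); it turns with the lid about the hinge. The space round the bar between the arms is free: the lid's edge is 45 mm from it.
- spool: Solder spool with yellow flanges, 54 mm diameter, 56 mm high, loose bystander; origin at its underside.
- flux: Small white bottle with orange cap, 40 mm diameter, 95 mm high, loose bystander; origin at its underside.
- board: Green circuit board 80 x 55 x 6 mm lying flat, loose bystander; origin at its underside.
- driver: Red-handled screwdriver 200 mm long, 26 mm thick, lying on the bench, loose bystander.
- brush: Wooden-handled brush 200 mm long, lying on the bench, loose bystander.
- pot: Amber glass cup 64 mm diameter, 60 mm high, loose bystander; origin at its underside.
- jar: Glass jar with black cap, 60 mm diameter, 70 mm high, loose bystander; origin at its underside.
Not all that is in view belongs to the job. Several things have the shape of the mat; the one meant has the colours described above.

How it is judged:
By the outcome, as a careful person would: the job done as asked, in the order asked, and still so for the second after the job is handed in, while the arm keeps its last pose, push and grip.
It also fails if it takes over 53 s, if anything falls off the work surface, if the arm or the gripper's body presses on something with over 40 N, if the wrist force passes 120 N, or if a joint passes its speed limit or range.

## Robot

A 7-joint arm with a two-finger parallel gripper is mounted at the origin on the work surface. World frame = base frame: x ahead of the robot, y to its left, z up, the work surface at z = 0. Lengths are in m, angles in degrees, forces in N, time in s.
With the tool pointing down it reaches from about 0.4 to 0.925 m from the base axis. Payload 5.6 kg.
Tool frame: the origin (TCP) lies at the centre of the arm's flange, where the gripper is bolted on; the fingertips stand 173 mm ahead of it and the grasp point (between the pads) lies 155 mm ahead of it; z points along the fingers, x is the direction in which the jaws open and shut, and the axes are right-handed (so a half turn about z gives the same grasp; the last joint's range is limited). The gripper opens to 85 mm and grips with 20 to 120 N. Pads are 22 mm wide; open, the fingers measure 114 mm over their backs; the gripper's body (76 mm by 85 mm) begins 54 mm behind the grasp point. The pads swing forward as they close: fully open they stand 13 mm farther back than shut.
Start: joints at [-69.041, 26.786, -0.665, 91.828, 0.344, 61.387, -3.226], TCP at [0.258, 0.596, 0.405] pointing down, gripper open.
Joint ranges: [-144.91, 144.91], [-17.63, 115.5], [-89.93, 88.59], [15.96, 139.68], [-74.01, 254.01], [8.47, 105.57], [-167.45, 167.45]. Speed limits (degrees/s): [147.25, 147.25, 180, 180, 180, 180, 180].

## Interface

Orientations are given as a 3x3 rotation matrix whose columns are the frame's x, y, z axes.
In Python, from rig import ctrl, fingers, solver, status, eyes, job, look_for gives the robot as it stands. The module is installed in compiled form; this text tells all that it offers. Calls block until the motion is done:
- ctrl.move_ptp(position, orientation): joint-space move of the TCP to a pose.
- ctrl.movel(position, orientation=None, speed=0.15): straight line of the TCP; orientation=None keeps the orientation; speed is the mean speed in m/s.
- ctrl.goto_joints(angles): joint-space move.
- fingers.let_go() and fingers.close_gripper(f_grip=None): open the fingers fully, or close them until they stop; f_grip is the grip in N (None keeps the last).
- ctrl.pause(seconds).
- solver.inverse_kinematics(position, orientation): joint angles nearest the present ones, or None.
- status.state(): the state.
- eyes.get_image(name): name is "scene" or "side" or "wrist"; returns a dict with "img" (384x512x3 uint8, red, green, blue), "fov_y" (degrees; the focal length in pixels is half the picture's height over the tangent of half this angle, whatever the lens; pixels are square), "cx", "cy" (the principal point, pixels), "rvec" (rotation vector, rad) and "tvec" (3), from world to camera coordinates, as OpenCV has them; the wrist camera has in their place "tool_from_camera" (4x4, takes a point from camera to tool coordinates, whose origin is the TCP and whose axes are the tool frame's). Camera axes: x right, y down, z forward; pixel columns grow to the right and rows downward; lengths in m; the calibration is good to about 2 mm. A picture is of the moment at which its call begins: read the wrist's pose just before it. There is no depth.
A pose or a line that the arm cannot do raises ctrl.Unreachable and nothing moves.
- job.sign_off(): hands the job in, once; it reports no verdict.
Trained networks look in the newest picture that a camera, given by its name, has taken for a name from the list of things; names that differ only in an ending like _2 or _b are one class to them, and where a whole thing is asked for, a point or a joint stands for the part that bears it (a point fixed in the world has none). Each returns a list of dicts, best first, with "score" (0 to 1); they miss things now and then, are a little off and sometimes report something else, mostly with a low value. They report only what shows in the picture. A call takes as long as a camera call. They do not tell look-alikes from the thing itself.
- look_for(camera, name): "uv" ([column, row] in pixels, amid what is visible of it).
The state is a dict: "time": time; "qpos": joint angles; "joint_vel": joint speeds; "effort": joint torques, N m; "tool_pos": TCP position; "eef_rot": TCP orientation; "force": force on the tool from outside, world axes, zero at the start; "wrist_torque": the same for the moment, N m; "finger_gap": opening from 0.0 (shut) to 1.0 (fully open).
Only numpy, scipy, OpenCV 4.12 (cv2) and the standard library are available. Lean on these libraries where they do the work, as an engineer would, in place of code of your own. Each camera call takes 0.05 s, during which the arm holds its last target. There are 200 camera calls.

## Working session

There is one attempt and no reset: what is moved stays moved. The work goes in short steps, each a Python script; the robot and the scene stay as the last script left them, time stands still between calls to the robot, and variables do not carry over. Pictures are saved under pics/ and viewed, about 8 in all and at most 12, crops included, and the job is handed in when it is done.

```bash
mkdir -p pics
cat > h.py <<'E'
import numpy as np, cv2
from rig import ctrl, fingers, solver, status, eyes, job, look_for
def cam(n):
    s=status.state(); d=eyes.get_image(n); f=d["img"].shape[0]/2/np.tan(np.radians(d["fov_y"])/2)
    K=np.array([[f,0,d["cx"]],[0,f,d["cy"]],[0,0,1.]])
    if n=="wrist":
        T=np.eye(4);T[:3,:3]=s["eef_rot"];T[:3,3]=s["tool_pos"];T=T@np.array(d["tool_from_camera"])
    else:
        R=cv2.Rodrigues(np.array(d["rvec"],float))[0];T=np.eye(4);T[:3,:3]=R.T;T[:3,3]=-R.T@np.array(d["tvec"]).ravel()
    return d["img"],K,T   # T: world from camera
def ray(K,T,uv):
    r=T[:3,:3]@np.linalg.solve(K,[uv[0],uv[1],1]); return T[:3,3],r/np.linalg.norm(r)
def at_z(K,T,uv,z):
    o,r=ray(K,T,uv); return o+r*(z-o[2])/r[2]
def proj(K,T,p):
    q=K@(T[:3,:3].T@(np.asarray(p)-T[:3,3])); return q[:2]/q[2]
def tri(rays):
    A=sum(np.eye(3)-np.outer(r,r) for o,r in rays); b=sum((np.eye(3)-np.outer(r,r))@o for o,r in rays); return np.linalg.solve(A,b)
def save(n,im): cv2.imwrite(f"pics/{n}.png",cv2.cvtColor(im,cv2.COLOR_RGB2BGR))
E
python3 - <<'E'
from h import *
np.set_printoptions(precision=3,suppress=True)
for c in ("scene","side","wrist"):
    im,K,T=cam(c); save(c+"0",im); print(c,T[:3,3],K[0,0])
    for n in "canister canister_mid stand mat cleaner lid lid_bar lid_hinge spool flux board driver brush pot jar".split():
        try: print(n,[(np.round(x["uv"],1).tolist(),round(x["score"],2)) for x in look_for(c,n)[:3]])
        except Exception as e: print(n,e)
print(status.state()["time"])
E
```

```text
scene [1.013 0.611 0.772] 347.0826657738686
canister [([200.4, 154.4], 0.9)]
canister_mid [([199.9, 153.1], 0.87)]
stand [([210.0, 171.8], 0.71)]
mat [([388.5, 250.1], 0.97), ([260.5, 316.8], 0.81), ([322.7, 277.9], 0.67)]
cleaner [([223.6, 214.7], 0.9)]
lid [([216.9, 198.8], 0.63), ([322.1, 275.7], 0.55)]
lid_bar [([220.9, 202.5], 0.69)]
lid_hinge [([218.9, 201.3], 0.91)]
spool [([388.0, 336.3], 0.69), ([293.8, 198.5], 0.65)]
flux [([297.6, 195.6], 0.49)]
board [([324.0, 217.8], 0.92)]
driver [([324.9, 217.7], 0.55)]
brush [([422.4, 302.2], 0.93)]
pot [([168.3, 138.0], 0.61), ([220.9, 201.6], 0.48)]
jar [([204.2, 127.5], 0.73)]
side [ 0.068 -0.675  1.054] 376.6672569948955
canister [([319.6, 251.5], 0.98)]
canister_mid [([318.7, 251.4], 0.75)]
stand [([302.0, 262.6], 0.7), ([333.1, 351.6], 0.58), ([316.5, 250.1], 0.18)]
mat [([219.8, 159.5], 0.87), ([260.5, 148.7], 0.84), ([232.4, 117.6], 0.75)]
cleaner [([295.1, 188.2], 0.72)]
lid [([290.4, 177.2], 0.73)]
lid_bar [([288.8, 177.1], 0.86), ([307.4, 262.8], 0.69)]
lid_hinge [([290.4, 178.5], 0.98), ([304.9, 261.9], 0.53), ([200.1, 206.2], 0.49)]
spool [([196.7, 130.0], 0.47)]
flux [([221.8, 219.1], 0.55)]
board [([201.4, 203.9], 0.73)]
driver [([264.1, 274.6], 0.59)]
brush [([162.4, 146.3], 0.83), ([292.6, 180.3], 0.21)]
pot [([375.6, 333.6], 0.55), ([320.4, 248.0], 0.53)]
jar []
wrist [0.181 0.629 0.374] 341.4314271170831
canister []
canister_mid []
stand []
mat [([166.3, 377.1], 0.74), ([70.9, 253.9], 0.55)]
cleaner []
lid [([166.4, 376.8], 0.52)]
lid_bar []
lid_hinge []
spool [([270.4, 360.0], 0.86)]
flux []
board []
driver []
brush [([220.3, 270.8], 0.96)]
pot []
jar []
2.4
```

View pics/scene0.png

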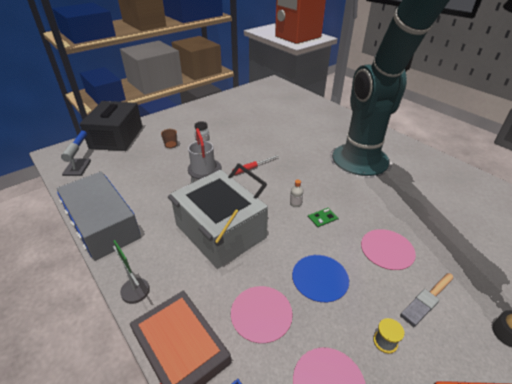

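View pics/side0.png

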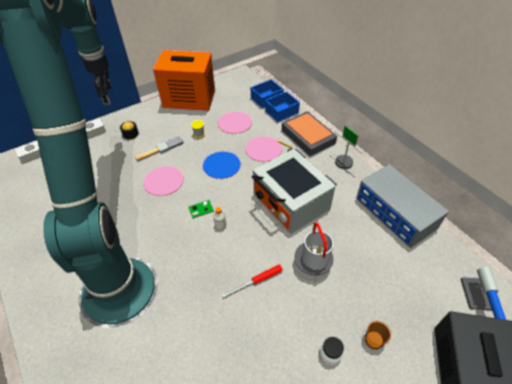

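Scene: the blue mat is at (322,278), with pink look-alikes at (388,250), (261,314) and (330,372). The canister is at (201,155) and the cleaner at (220,215), its bar pointing to the robot at (250,178). Side: blue mat (222,165), canister (317,250), cleaner (293,190). The only blue round one is the mat to use; the blue trays on the side are square. Next, one close crop from both cameras.

Run:
```python
import cv2,numpy as np
def crop(f,x0,y0,w,h,s=4):
    im=cv2.imread(f)[y0:y0+h,x0:x0+w]; im=cv2.resize(im,None,fx=s,fy=s,interpolation=cv2.INTER_CUBIC)
    for i in range(0,w,10):
        cv2.line(im,(i*s,0),(i*s,6 if i%20 else 12),(0,255,255),1)
        if i%20==0: cv2.putText(im,str(x0+i),(i*s+2,12),0,.35,(0,0,255),1)
    for i in range(0,h,10):
        cv2.line(im,(0,i*s),(6 if i%20 else 12,i*s),(0,255,255),1)
        if i%20==0: cv2.putText(im,str(y0+i),(2,i*s+10),0,.35,(0,0,255),1)
    return im
a=crop('pics/scene0.png',168,120,104,145); b=crop('pics/side0.png',246,142,96,145)
cv2.imwrite('pics/crop0.png',np.hstack([a,b]))
from h import *
for n in ("scene","side"):
    im,K,T=cam(n); np.savez(n+".npz",K=K,T=T)
    r,g,bl=[im[:,:,i].astype(int) for i in range(3)]
    m=((bl>120)&(r<90)&(g<110)&(bl-g>60)).astype(np.uint8)
    k,l,st,c=cv2.connectedComponentsWithStats(m)
    for i in range(1,k):
        if st[i,4]>300:
            print(n,c[i],st[i])
            cn=max(cv2.findContours((l==i).astype(np.uint8),0,1)[0],key=len).reshape(-1,2)
            P=np.array([at_z(K,T,p,.004)[:2] for p in cn]); print(cv2.minEnclosingCircle(P.astype(np.float32)))
```

```text
scene [320.27223587 278.14594595] [ 293  255   56   47 2035]
((0.5262147784233093, 0.28422826528549194), 0.07356800884008408)
```

View pics/crop0.png

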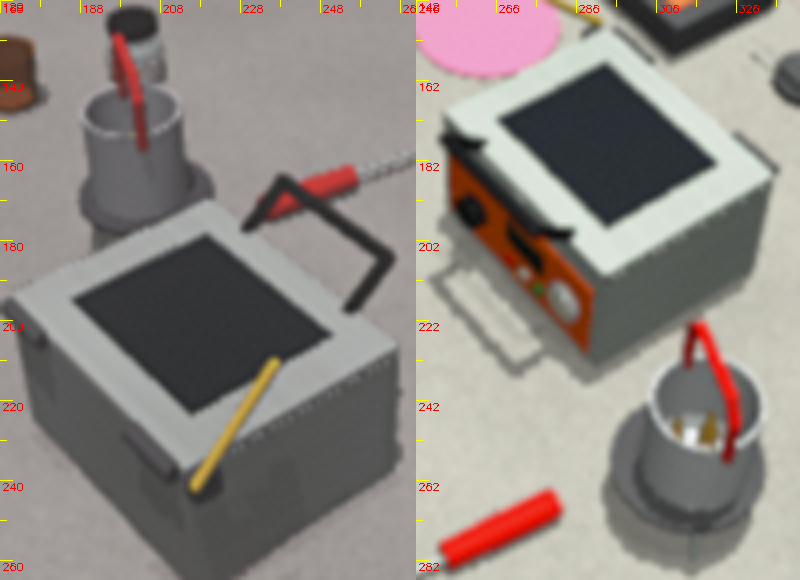

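Run:
```python
from h import *
from scipy.optimize import least_squares
np.set_printoptions(precision=4,suppress=True)
C={}
for n in ("scene","side"):
    im,K,T=cam(n); C[n]=(K,T)
im,K,T=cam("side")
for n,box in (("side",(205,150,240,180)),):
    x0,y0,x1,y1=box; r,g,bl=[im[y0:y1,x0:x1,i].astype(int) for i in range(3)]
    m=((bl-g>50)&(bl-r>80)).astype(np.uint8)
    cn=max(cv2.findContours(m,0,1)[0],key=len).reshape(-1,2)+[x0,y0]
    P=np.array([at_z(*C["side"],p,.004)[:2] for p in cn]); print("mat side",cv2.minEnclosingCircle(P.astype(np.float32)))
S=[("scene",(267.5,206),(0,.11,0)),("scene",(220.5,170),(0,-.11,0)),("scene",(214.2,238.7),(.18,.11,0)),("scene",(169.2,194.5),(.18,-.11,0)),
("side",(253.2,170),(0,.11,0)),("side",(294,210.7),(0,-.11,0)),("side",(293.2,149.5),(.18,.11,0)),("side",(336,185.7),(.18,-.11,0)),
("scene",(239,164.7),(-.032,-.06,.03)),("scene",(266,184.5),(-.032,.06,.03))]
def res(p):
    c,s=np.cos(p[2]),np.sin(p[2]); o=[]
    for n,uv,q in S:
        w=[p[0]+c*q[0]-s*q[1],p[1]+s*q[0]+c*q[1],(p[3] if q[2]==0 else .1565)]
        o+=list(proj(*C[n],w)-uv)
    return np.array(o)
f=least_squares(res,[.65,.1,0,.126],loss="soft_l1"); p=f.x; print("cleaner",p[:2],np.degrees(p[2]),"ztop",p[3]); print(res(p).reshape(-1,2).round(1).tolist())
c,s=np.cos(p[2]),np.sin(p[2])
print("bar",p[:2]-.032*np.array([c,s]),"hinge",p[:2]+.18*np.array([c,s]))
a=tri([ray(*C["scene"],(197.5,130)),ray(*C["side"],(330,241))]);b=tri([ray(*C["scene"],(202.5,143)),ray(*C["side"],(315.7,223.5))])
print("handle ends",a,b,np.linalg.norm(a-b),(a+b)/2,np.degrees(np.arctan2(*(b-a)[1::-1])))
print("can_mid",tri([ray(*C["scene"],(200.2,153.7)),ray(*C["side"],(319.2,251.4))]))
```

```text
mat side ((0.5217528939247131, 0.28042998909950256), 0.07482345402240753)
cleaner [ 0.5485 -0.0236] 1.8442438942525616 ztop 0.12302861144980128
[[0.1, 0.7], [-0.1, 0.1], [-0.2, -0.3], [0.3, -0.1], [-0.7, 0.0], [-0.9, 0.3], [0.1, -0.8], [-0.6, -0.2], [-1.0, 0.0], [-1.6, -0.7]]
bar [ 0.5165 -0.0247] hinge [ 0.7284 -0.0178]
handle ends [ 0.5336 -0.3045  0.183 ] [ 0.551  -0.2345  0.1724] 0.0729263558148724 [ 0.5423 -0.2695  0.1777] 76.0464271977916
can_mid [ 0.5363 -0.2827  0.0992]
```

```bash
cat >> h.py <<'E'
def down(yaw):  # tool x at yaw (deg), z down
    a=np.radians(yaw); x=np.array([np.cos(a),np.sin(a),0]); z=np.array([0,0,-1.]); return np.column_stack([x,np.cross(z,x),z])
E
python3 - <<'E'
from h import *
np.set_printoptions(precision=3,suppress=True)
im,K,T=cam("scene"); im2,K2,T2=cam("side")
print("flux",tri([ray(K,T,(297,195)),ray(K2,T2,(220,219))]),"board",at_z(K,T,(324,218),.006),"driver",at_z(K2,T2,(264,275),.013),at_z(K2,T2,(224,296),.013))
print(status.state()["eef_rot"])
q0=status.state()["qpos"]
R=None
for yaw in (-10,170): print(yaw,solver.inverse_kinematics([.54,-.27,.45],down(yaw)),solver.inverse_kinematics([.524,.282,.30],down(yaw)))
yaw=1.84;ex=np.array([np.cos(np.radians(yaw)),np.sin(np.radians(yaw)),0]);ez=np.array([0,0,1.]);ey=np.cross(ez,ex)
H=np.array([.7284,-.0178,.1205])
for sg in (1,-1):
  for t0 in (20,30,45,55,65):
    o=[]
    for th in (0,15,30,45):
        a=np.radians(9.64+th); P=H+.215*(-np.cos(a)*ex+np.sin(a)*ez); t=np.radians(t0-th)
        z=np.sin(t)*ex-np.cos(t)*ez; y=sg*ey; x=np.cross(y,z); q=solver.inverse_kinematics(P-.155*z,np.column_stack([x,y,z])); o.append(q)
    print(sg,t0,[None if q is None else np.round(q).astype(int).tolist() for q in o])
P=[.54,-.27,.45]; ctrl.move_ptp(P,down(-10) if status.state()["eef_rot"][0][0]>0 else down(170))
im,K,T=cam("wrist"); save("w1",im); print(look_for("wrist","canister"),look_for("wrist","stand"),proj(K,T,(.54,-.27,.185)),T[:3,3],status.state()["time"])
E
```

```text
flux [0.373 0.031 0.035] board [0.356 0.141 0.006] driver [ 0.385 -0.216  0.013] [ 0.248 -0.207  0.013]
[[ 0.398  0.918  0.   ]
 [ 0.918 -0.398 -0.   ]
 [-0.     0.    -1.   ]]
-10 [-17.841  27.452  56.823  98.495 -24.662  67.629  35.69 ] [-46.663  29.371  19.836 105.59  -13.095  47.267 -30.241]
170 [ -26.967   39.464   77.499   98.915  -39.929   75.193 -130.917] [-19.987  29.802 -15.051 103.703  10.035  47.789 130.099]
1 20 [[-61, 36, 78, 131, -71, 41, -113], [-58, 36, 78, 117, -45, 58, -136], [-50, 45, 77, 100, -39, 82, -141], [-37, 47, 64, 81, -30, 99, -150]]
1 30 [[35, 18, -39, 133, 77, 11, 108], [-62, 30, 79, 124, -49, 45, -132], [-54, 38, 78, 107, -40, 69, -142], [-44, 49, 77, 88, -39, 93, -143]]
1 45 [None, [-67, 22, 80, 134, -70, 27, -111], [-62, 27, 79, 117, -42, 49, -140], [-51, 39, 77, 99, -40, 75, -144]]
1 55 [None, [44, 14, -47, 135, 118, 9, 68], [-67, 20, 80, 124, -46, 35, -136], [-57, 33, 78, 106, -40, 62, -143]]
1 65 [None, None, [33, 9, -35, 126, 21, 13, 162], [-62, 26, 79, 113, -42, 48, -141]]
-1 20 [[-32, 16, 35, 130, -32, 19, 32], [-30, 17, 34, 116, -14, 46, 14], [-26, 25, 33, 99, -13, 71, 13], [-18, 35, 26, 79, -11, 93, 11]]
-1 30 [[35, 18, -39, 133, 77, 11, -72], [-35, 13, 39, 123, -17, 33, 17], [-29, 20, 34, 106, -13, 59, 13], [-23, 30, 32, 87, -13, 83, 13]]
-1 45 [None, [-11, 8, 11, 131, -11, 11, 12], [-34, 12, 38, 116, -13, 40, 13], [-28, 22, 35, 98, -14, 65, 13]]
-1 55 [None, [44, 14, -47, 135, 118, 9, -112], [-37, 8, 40, 123, -15, 26, 15], [-31, 16, 37, 105, -14, 52, 13]]
-1 65 [None, None, [-7, 5, 7, 128, -7, 12, 7], [-35, 12, 40, 112, -14, 39, 14]]
[{'uv': [257.2, 164.7], 'score': 0.89}] [{'uv': [243.2, 114.1], 'score': 0.61}] [258.116 191.764] [ 0.554 -0.187  0.419] 6.0917
```

View pics/w1.png

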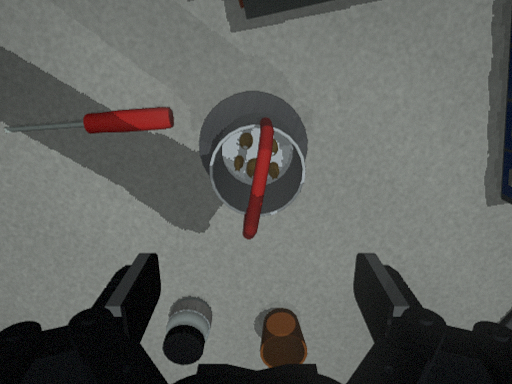

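The wrist view shows the canister rim centred at about (257,170) and the red handle running from (267,122) to (249,235). The jar and amber cup sit below, and the screwdriver is at left.

Run:
```python
from h import *
np.set_printoptions(precision=4,suppress=True)
im,K,T=cam("wrist")
rim=at_z(K,T,(257.5,170),.135); print("rim",rim, at_z(K,T,(305,170),.135)-at_z(K,T,(210,170),.135))
r,g,b=[im[:,:,i].astype(int) for i in range(3)]
m=(r>110)&(g<70)&(b<70); m[:, :200]=0; m[:, 320:]=0; m[:100]=0; m[260:]=0
v,u=np.nonzero(m); print(len(u),v.min(),v.max())
mid=[(u[v==k].mean(),k) for k in range(v.min()+3,v.max()-3)]
A=np.array([at_z(K,T,p,.185)[:2] for p in mid]); sel=A[np.abs(A[:,1]-rim[1])<.025]
k=np.polyfit(sel[:,1],sel[:,0],1); phi=np.degrees(np.arctan2(1,k[0])); x=np.polyval(k,rim[1])
print("bar x at axis y",x,"phi",phi, A[0],A[-1])
for t in (-.03,0,.03): print(proj(K,T,(x+t*np.cos(np.radians(phi)),rim[1]+t*np.sin(np.radians(phi)),.185)))
np.save("can.npy",[x,rim[1],phi])
```

```text
rim [ 0.5398 -0.2684  0.135 ] [ 0.081  -0.0142  0.    ]
755 125 232
bar x at axis y 0.5398788372150596 phi 69.71846740971131 [ 0.5544 -0.226 ] [ 0.5291 -0.2982]
[250.6111 225.9959]
[257.7883 189.0708]
[265.5377 149.2016]<stdin>:8: RuntimeWarning: Mean of empty slice.
  ret = ret.dtype.type(ret / rcount)
```

Run:
```python
from h import *
np.set_printoptions(precision=3,suppress=True)
x,y,phi=np.load("can.npy"); R=down(phi-90)
ctrl.move_ptp([x,y,.43],R); ctrl.movel([x,y,.338],R,speed=.1)
s=status.state(); print(s["force"],s["time"],s["tool_pos"])
fingers.close_gripper(f_grip=80)
s=status.state(); print("gap",s["finger_gap"],s["force"],s["wrist_torque"])
ctrl.movel([x,y,.36],speed=.05); s=status.state(); print("gap",s["finger_gap"],s["force"],s["wrist_torque"])
ctrl.movel([x,y,.51],speed=.15)
im,K,T=cam("scene"); save("s2",im[60:300,120:420]); s=status.state(); print(s["finger_gap"],s["force"],s["time"],np.round(s["qpos"]))
```

```text
[-0.251 -0.318 -0.011] 7.475 [ 0.54  -0.269  0.339]
gap 0.08608847106282101 [ 1.402 -0.546  0.883] [-0.129 -0.164 -0.012]
gap 0.08541499207462205 [ 0.733 -0.219 -3.393] [ 0.01  -0.067 -0.002]
0.08359739768560104 [-0.752  0.435 -4.077] 9.975 [-21.  25.  62.  94. -23.  74.  24.]
```

View pics/s2.png

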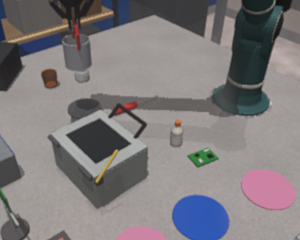

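The canister hangs upright from the gripper, at about (76,48) in the crop and off the stand. The force is about 4 N. Next I carry it to the blue mat.

Run:
```python
from h import *
np.set_printoptions(precision=3,suppress=True)
m=[.524,.282]; R=status.state()["eef_rot"]
ctrl.movel([*m,.51],R,speed=.25)
s=status.state(); print(s["time"],s["finger_gap"],s["force"],np.round(s["qpos"]))
ctrl.movel([*m,.302],R,speed=.15); ctrl.pause(.1)
f0=status.state()["force"][2]; z=.302
while z>.284:
    z-=.002; ctrl.movel([*m,z],R,speed=.02); s=status.state()
    if s["force"][2]-f0>1.5: break
print("contact z",z,f0,s["force"],s["wrist_torque"],s["tool_pos"],s["time"])
im,K,T=cam("scene"); save("s3",cv2.resize(im[160:340,220:440],None,fx=2.5,fy=2.5))
```

```text
12.325 0.08881901250353616 [ 0.217 -0.56  -3.987] [-76.  24.  60.  95. -21.  74. -32.]
contact z 0.29 -3.292139348093962 [-3.566 -0.225 12.241] [-0.269  0.635 -0.03 ] [0.525 0.282 0.292] 15.4583
```

View pics/s3.png

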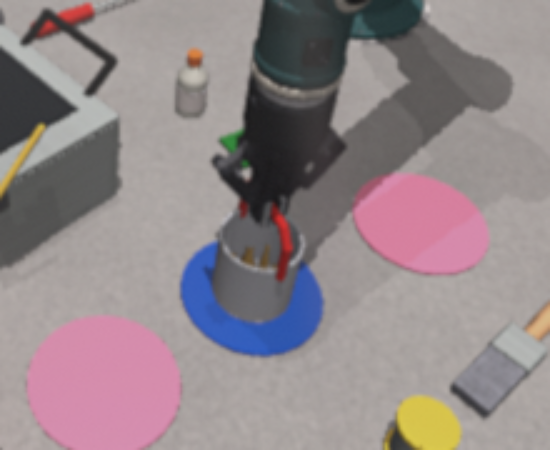

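The canister stands well within the blue mat: mat centre about (252,297) in the crop, canister base about (255,297). Now I release it and go to look at the lid bar.

```bash
cat >> h.py <<'E'
YAW=1.84; ex=np.array([np.cos(np.radians(YAW)),np.sin(np.radians(YAW)),0]); ez=np.array([0,0,1.]); ey=np.cross(ez,ex)
H=np.array([.7284,-.0178,.1205])
def lidpose(th,t,back=0,dx=0,r=.215):  # lid angle, tool tilt (deg)
    a=np.radians(9.64+th); t=np.radians(t); P=H+dx*ex+r*(-np.cos(a)*ex+np.sin(a)*ez)
    z=np.sin(t)*ex-np.cos(t)*ez; y=-ey; return P-(.155+back)*z, np.column_stack([np.cross(y,z),y,z])
E
python3 - <<'E'
from h import *
np.set_printoptions(precision=3,suppress=True)
p=status.state()["tool_pos"]
ctrl.movel([p[0],p[1],p[2]+.001],speed=.02); fingers.let_go()
s=status.state(); print("gap",s["finger_gap"],s["force"])
ctrl.movel([p[0],p[1],p[2]+.05],speed=.06); ctrl.movel([p[0],p[1],.48],speed=.25)
ctrl.move_ptp(*lidpose(0,20,.12)); s=status.state(); print(np.round(s["qpos"]),s["time"],s["force"])
im,K,T=cam("wrist"); print(look_for("wrist","lid_bar"))
B=H+.215*np.array([0,0,0]); a=np.radians(9.64); B=H+.215*(-np.cos(a)*ex+np.sin(a)*ez)
for t in (-.06,0,.06): print(proj(K,T,B+t*ey))
side,_,_=cam("side"); save("w4",np.hstack([im,cv2.resize(side[100:240,160:320],(288,252)).copy() if 0 else np.vstack([side[120:312,180:420]]*2)]))
E
```

```text
gap 1.0020808421879648 [-1.51   0.296  0.261]
[-77. -15.  70. 130.  26.  37. -21.] 19.4167 [ 0.595 -0.597  0.882]
[{'uv': [351.8, 143.9], 'score': 0.89}, {'uv': [56.9, 98.5], 'score': 0.44}]
[257.127 256.1  ]
[257.2   186.441]
[257.285 105.507]
```

View pics/w4.png

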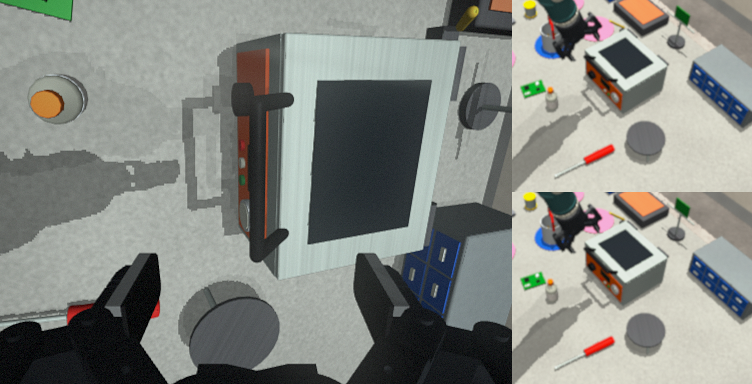

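The bar's centre line in the wrist picture runs from (262,100) to (257,255). I predicted (257,105) to (257,256), so the fit agrees to about 2 mm. The side crop shows the stand empty. The elbow is close to its range limit here, so I'll move to a better arm configuration and refine the bar.

Run:
```python
from h import *
np.set_printoptions(precision=4,suppress=True)
im,K,T=cam("wrist")
g=im[112:232,238:282].max(axis=2).astype(int); pts=[]
for k,row in enumerate(g):
    c=np.nonzero(row[6:34]<45)[0]
    if 8<len(c)<22: pts.append((238+6+c.mean(),112+k))
A=np.array([at_z(K,T,p,.1565)[:2] for p in pts]); k=np.polyfit(A[:,1],A[:,0],1)
print(len(pts),pts[0],pts[-1],"x at bar y",np.polyval(k,-.0247),"yaw",np.degrees(np.arctan(-k[0])),"pred .5165 1.84")
ctrl.goto_joints([-26,25,33,99,-13,71,13]); 
for th,t,b in ((0,20,.08),(0,20,.0),(20,0,0),(45,-25,0)):
    q=solver.inverse_kinematics(*lidpose(th,t,b)); print(None if q is None else np.round(q))
print(status.state()["tool_pos"],status.state()["time"])
```

```text
88 (np.float64(250.9), 114) (np.float64(256.1), 229) x at bar y 0.515302458105905 yaw 2.020601492521185 pred .5165 1.84
[-34.   3.  35. 130.  -6.  28.   7.]
[-25.  15.  27. 130. -25.  18.  25.]
[-28.  19.  33. 110. -13.  54.  13.]
[-22.  36.  33.  80. -14.  94.  14.]
[ 0.586  -0.0207  0.4093] 20.6333
```

Run:
```python
from h import *
np.set_printoptions(precision=3,suppress=True)
ctrl.move_ptp(*lidpose(0,20,.08)); p,R=lidpose(0,20,0); ctrl.movel(p,R,speed=.08)
s=status.state(); print(s["time"],s["force"],np.round(s["qpos"]))
fingers.close_gripper(f_grip=50); s=status.state(); print("gap",s["finger_gap"],s["force"],s["wrist_torque"],s["time"])
if np.linalg.norm(s["force"])<45 and .05<s["finger_gap"]<.25:
    for th in np.arange(3,46,3):
        p,R=lidpose(th,20-th); ctrl.movel(p,R,speed=.03)
        s=status.state()
        if th%9==0 or th==45: print(th,round(s["finger_gap"],3),s["force"],s["wrist_torque"],s["time"])
        if np.linalg.norm(s["force"])>60: print("high",th); break
im,K,T=cam("scene"); save("s5",np.vstack([cv2.resize(im[120:270,150:300],None,fx=3,fy=3)]))
```

```text
22.5333 [0.049 0.075 0.043] [-25.  15.  28. 130. -25.  18.  25.]
gap 0.12367549981770826 [1.45  0.787 1.779] [ 0.185 -0.028 -0.018] 23.2083
9 0.119 [ 6.138  0.538 -2.725] [ 0.089 -0.947 -0.039] 25.3333
18 0.122 [ 5.818  0.543 -5.29 ] [ 0.055 -1.238 -0.031] 27.4583
27 0.12 [ 5.398 -0.701 -6.318] [-0.127 -1.503 -0.033] 29.5833
36 0.119 [ 5.303 -2.337 -6.941] [-0.285 -1.825  0.037] 31.7083
45 0.12 [ 4.582 -2.925 -7.046] [-0.553 -1.955  0.277] 33.8333
```

View pics/s5.png

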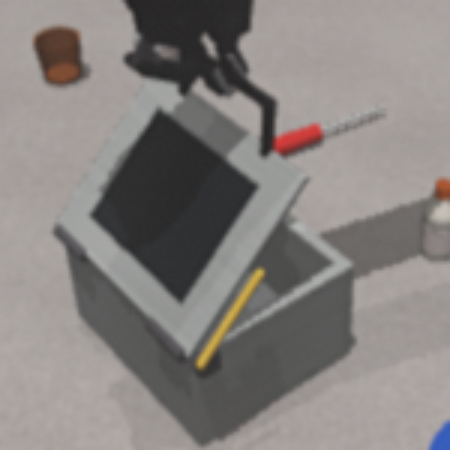

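The lid is held at about the pointer's slope: its edge runs from (190,355) to (307,180) and the yellow rod from (202,365) to (262,270). Now a numerical check of the angle and a last look at the mat.

Run:
```python
from h import *
np.set_printoptions(precision=3,suppress=True)
s=status.state(); R=np.array(s["eef_rot"]); G=np.array(s["tool_pos"])+.155*R[:,2]; d=G-H
print("lid from tool",np.degrees(np.arctan2(d[2],-d@ex))-9.64,"r",np.hypot(d[2],d@ex),s["force"],s["time"])
im,K,T=cam("scene"); im2,K2,T2=cam("side")
for th in (40,45,50):
    a=np.radians(th); f=lambda sy,r=.18,h=.004: H+sy*.11*ey+r*(-np.cos(a)*ex+np.sin(a)*ez)+h*(np.sin(a)*ex+np.cos(a)*ez)
    print(th,proj(K,T,f(1)),proj(K,T,f(1,0)),"seen (252.3,180)(213.3,238.3)")
c=look_for("scene","canister"); c2=look_for("side","canister"); print(c[:1],c2[:1])
save("s6",np.hstack([cv2.resize(im[200:320,250:400],None,fx=2.6,fy=2.6),cv2.resize(im2[120:240,190:340],None,fx=2.6,fy=2.6)]))
```

```text
lid from tool 44.90010570154291 r 0.21490221964903258 [ 5.458 -3.079 -7.687] 33.8833
40 [255.46  180.114] [213.104 238.747] seen (252.3,180)(213.3,238.3)
45 [252.098 178.251] [213.026 238.861] seen (252.3,180)(213.3,238.3)
50 [248.334 176.814] [212.956 238.977] seen (252.3,180)(213.3,238.3)
[{'uv': [323.8, 260.6], 'score': 0.66}] [{'uv': [222.1, 155.6], 'score': 0.81}]
```

View pics/s6.png

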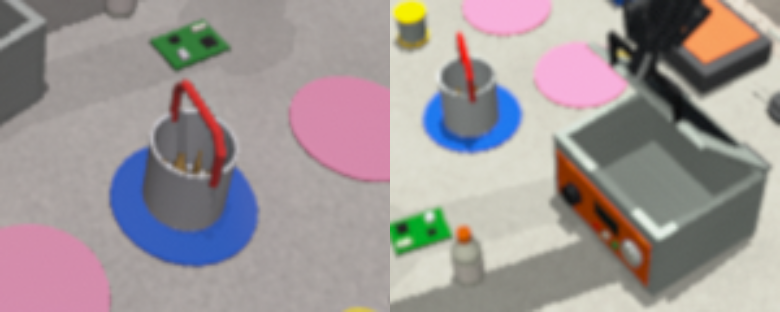

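Both views show the canister upright and wholly on the blue mat: (185,170) in the left crop and (470,100) in the right. The lid is about 45 degrees by both the tool position and the picture. Signing off while the gripper still holds it.

```bash
python3 -c "
from h import *
print(job.sign_off()); print(status.state()['time'],status.state()['finger_gap'])"
```

```text
the job is handed in; nothing more can be done
None
the job is handed in; nothing more can be done
```

The canister is on the blue mat, released, and the lid is held half open by its bar. I handed the job in at about 34 s of the 53 s allowed; the sign-off gives no verdict.

- **Canister:** I lifted it by the red handle off the stand, where it weighed about 0.4 kg in the gripper. I lowered it in 2 mm steps until contact at about 12 N, then let go. The last pictures from both fixed cameras show it upright and wholly on the blue mat.
- **Lid:** I raised it by the black bar with a 50 N grip. It stands at 44.9 degrees by the tool position. The picture puts it between about 40 and 45 degrees: its corner column fits 45, while the row, about 2 pixels off, fits nearer 40. Its edge looks parallel to the yellow pointer within about 2 degrees.
- **Forces:** wrist forces read between moves stayed under about 15 N, against the 120 N limit.
- **Other things on the bench:** I saw nothing else moved in the views I took, though I did not measure each bystander again.
- **Checks that disagreed:**
  - An automatic fit of the bar in the wrist picture was partly spoiled by dark surroundings, but still agreed within about 1 mm with the position I used.
  - My first estimate of the canister handle's direction was about 6 degrees off; a closer wrist view corrected it before the grasp.

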